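# Seat the tartlet forming plate on the press bed's locating pin

## Task

Load the tartlet forming plate (the dark plate with the red handle) into the grey press bed: first lay it down between the two black rails, its upturned lip at the end away from the hinge bar, so that its front rides up on the brass locating pin with the hole still short of it, and let go. Then nudge it gently along the rails until the hole drops over the pin and the plate lies flat on the bed. Do not ram the plate against the pin or press it hard onto the bed, and leave the other things on the bench where they are.

Things in the scene. Friction and masses are not known exactly. Their poses are not given: they have to be found in the camera images.
- plate: tartlet forming plate, dark steel, loose, about 0.4 kg (varies), 170 (x) x 90 (y) x 8 mm, solid but for one hole; origin at the centre of its underside, z up. Starts flat on the bench. A 6 mm thick lip along the rear (-x) edge rises to 24 mm above the underside. Four domes, 8 mm high, 26 mm wide, stand on top at x = -50 and +50 mm, y = about -28 and +28 mm. Red handle across the middle
- handle (a point): middle of the red lifting handle bar on the plate, 39 mm above the plate's underside, over its centre; the bar is 14 mm thick (plate x), 66 mm long (plate y) and 22 mm tall (28 to 50 mm above the underside), on two small posts; axes as the plate's
- hole (a point): centre of the plate's through hole (14 mm in x, 17 mm in y), at the underside, 25 mm ahead (+x) of the plate's centre and 60 mm behind its front edge. Laid over the pin, the plate's front rests on the pin tip 7 mm up, its rear on the floor; pushed along, it slides (a few newtons) and drops to the floor once the hole is over the pin; a further push meets the rigid pin
- lip (a point): middle of the outer (rear, -x) face of the plate's upturned lip, 85 mm behind the plate's centre, 16 mm above the underside; a place to push the plate forward along its +x
- bed: press bed, grey, steel floor, fixed; 250 mm (x) by 130 mm (y); origin at the centre of its underside, z up. Flat floor 30 mm above the bench. Two black rails along x, 12 mm above the floor, 94 mm apart (2 mm play each side of the plate). The -x end is open; lugs and a hinge bar stand across the +x end, 125 to 150 mm from the centre, 58 mm high. The plate's +x goes along the bed's +x
- slot (a point): middle of the black pin slot, on the bed's centre line, 35 mm ahead (+x) of its centre, at floor height; axes as the bed's. A brass pin, 10 mm thick, 7 mm high, tapered to 6 mm at the top, is fixed in the slot anywhere from 22 mm behind to 22 mm ahead of this point along the bed's x: its place differs each time, is not measured and must be seen or felt
- ramekin: white ramekin, 66 mm wide, 40 mm high, loose bystander; origin at the centre of its underside
- mill: wooden pepper mill, 52 mm wide, 125 mm high, loose bystander; origin at the centre of its underside
- jar: glass jar, 64 mm wide, 90 mm high, loose bystander; origin at the centre of its underside
- brush: pastry brush, 200 mm long, loose bystander lying on the bench
- spoon: spoon, 190 mm long, loose bystander lying on the bench
- blank: smaller dark blank plate with a black handle and no hole, 110 x 90 mm, 38 mm high with handle, loose bystander; origin at the centre of its underside
- cutter: steel ring cutter, 60 mm wide, 35 mm high, loose bystander; origin at the centre of its underside
Mind the look-alikes: they are no part of the job. Leave any green, pink or purple look-alike of the plate alone.

How it is judged:
By the outcome, as a careful person would: the job done as asked, in the order asked, and still so for the second after the job is handed in, with the robot touching nothing.
It also fails if it takes over 54 s, if anything falls off the work surface, if the arm or the gripper's body presses on something with over 40 N, if the wrist force passes 120 N, or if a joint passes its speed limit or range.

## Robot

A 6-joint arm with a two-finger parallel gripper is mounted at the origin on the work surface. World frame = base frame: x ahead of the robot, y to its left, z up, the work surface at z = 0. Lengths are in mm, angles in rad, forces in N, time in s.
With the tool pointing down it reaches from about 400 to 925 mm from the base axis. Payload 12.5 kg.
Tool frame: the origin (TCP) lies at the very end of the fingers, on their centre line; the grasp point (between the pads) lies 19 mm behind it; z points along the fingers, y is the line along which they close (so a half turn about z gives the same grasp; the last joint's range is limited). The gripper opens to 95 mm and grips with 3 to 60 N. Pads are 20 mm wide; open, the fingers measure 119 mm over their backs; the gripper's body (75 mm by 180 mm) begins 59 mm behind the grasp point.
Start: joints at [1.212, 0.491, 1.559, -0, 1.092, -0.106], TCP at [156.304, 605.158, 214.661] pointing down, gripper open.
Joint ranges: [-3.1, 3.1], [-0.84, 2.19], [0.05, 2.79], [-1.13, 4.28], [0.06, 2.93], [-2.69, 2.69]. Speed limits (rad/s): [2.22, 2.22, 2.79, 3.14, 3.14, 3.14].

## Interface

Orientations are given as [roll, pitch, yaw] about the fixed x, y, z axes, in that order (R = Rz(yaw) Ry(pitch) Rx(roll)).
In Python, from cell import state, imaging, env, spot_in, mark_of gives the robot as it stands. The module is installed in compiled form; this text tells all that it offers.
- The arm moves only by the tool step_arm, never from a script. Its argument "increments" is a list of rows, each an object with "slide": the shift along the tool's x, y, z in m, a list of three; "roll": the turn about the tool's z in rad. A call has 1 to 5 rows; each row is the pose to reach, as a shift and turn from the pose commanded when the call began, along the tool's axes at that moment; what a row does not reach only later rows make up. A row lasts 1/8 s, in which the tool goes at most 62.5 mm and 10.7 degrees, less where a joint would pass 70% of its speed; a pose out of reach is approached as far as the arm can. A call with a gripper value outside its range is refused whole. "fingers" is the opening, from 0 (shut) to 1 (fully open), set as the call begins (left out, the last holds). The fingers move at their own pace and stop on an object; the grip force is fixed at half the most. Time passes only in rows, so rows that repeat a pose let the fingers close. It gives the time, the measured TCP pose, the force, the opening and the grip force at its end, in the units of the state.
- state(): the state, without advancing time (a new reading comes with each control period).
- imaging.read_camera(name): name is "scene" or "top" or "wrist"; returns a dict with "color" (480x640x3 uint8, red, green, blue), "z_map" (480x640 float32, mm along the optical axis (not along the pixel's ray), 0 where there is no reading), "intrinsics" (3x3 intrinsics, pixels), "camera_from_world" (4x4, takes a point from world to camera coordinates). Camera axes: x right, y up, looking along -z (the intrinsics and any distortion apply to the point x, -y, -z); pixel columns grow to the right and rows downward; lengths in mm; the calibration is good to about 2 mm. A picture is of the moment at which its call begins.
- env.job_done(): hands the job in; it is judged then, once.
Trained networks look in the newest picture that a camera, given by its name, has taken for a name from the list of things; names that differ only in an ending like _2 or _b are one class to them, and where a whole thing is asked for, a point or a joint stands for the part that bears it (a point fixed in the world has none). Each returns a list of dicts, best first, with "confidence" (0 to 1); they miss things now and then, are a little off and sometimes report something else, mostly with a low value. They report only what shows in the picture. A call takes as long as a camera call. They do not tell look-alikes from the thing itself.
- spot_in(camera, target): "bbox" ([left, top, right, bottom] in pixels, round what is visible of it).
- mark_of(camera, target): "uv" ([column, row] in pixels: a listed point, or the origin of a listed thing).
The state is a dict: "t": time; "joints": joint angles; "qvel": joint speeds; "tau": joint torques, N m; "eef_pos": TCP position; "tcp_rot": TCP orientation; "ft_force": force on the tool from outside, world axes, zero at the start; "moment": the same for the moment, N m; "opening": opening from 0.0 (shut) to 1.0 (fully open); "grip_force": force on a finger pad.
Only numpy, scipy, OpenCV 4.12 (cv2) and the standard library are available. Lean on these libraries where they do the work, as an engineer would, in place of code of your own. Each camera call takes 0.05 s, during which the arm holds its last target. There are 200 camera calls.

## Working session

There is one attempt and no reset: what is moved stays moved. The work goes in short steps, Python scripts to look and compute and a tool call to move; the robot and the scene stay as the last step left them, time stands still between calls to the robot, and variables do not carry over. Pictures are saved under pics/ and viewed, at most 10 in all, crops included, and the job is handed in when it is done.

Besides the shell and the picture viewer there is one more tool, called as a command line: name --argument value ..., lists and objects as JSON in quotes. step_arm: Moves the arm, as the interface text tells. Its arguments: {"type":"object","properties":{"increments":{"type":"array"},"fingers":{"type":"number"}},"required":["increments"]}

```bash
mkdir -p pics
cat > h.py <<'E'
import numpy as np, cv2
from cell import state, imaging, env, spot_in, mark_of
def cam(n,save=None):
    c=imaging.read_camera(n)
    if save: cv2.imwrite(f'pics/{save}.png',c['color'][:,:,::-1])
    return c
def ray(c,uv):
    K=np.array(c['intrinsics']);T=np.array(c['camera_from_world'])
    p=np.linalg.inv(K)@[uv[0],uv[1],1]; d=np.array([p[0],-p[1],-p[2]])
    R=T[:3,:3]; return -R.T@T[:3,3], R.T@d
def at_z(c,uv,z):
    o,d=ray(c,uv); return o+d*(z-o[2])/d[2]
def depth_pt(c,uv):
    u,v=int(round(uv[0])),int(round(uv[1])); w=c['z_map'][max(v-2,0):v+3,max(u-2,0):u+3]; w=w[w>0]
    o,d=ray(c,uv); return o+d*np.median(w) if len(w) else None
def proj(c,P):
    K=np.array(c['intrinsics']);T=np.array(c['camera_from_world'])
    q=T[:3,:3]@np.array(P)+T[:3,3]; r=K@[q[0],-q[1],-q[2]]; return r[:2]/r[2]
def cloud(c):
    K=np.array(c['intrinsics']);T=np.array(c['camera_from_world'])
    v,u=np.mgrid[0:480,0:640]; p=np.linalg.inv(K)@np.stack([u.ravel(),v.ravel(),np.ones(u.size)])
    z=c['z_map'].ravel(); q=np.stack([p[0]*z,-p[1]*z,-p[2]*z])
    w=(T[:3,:3].T@(q-T[:3,3:4])).T; w[z==0]=np.nan; return w.reshape(480,640,3)
def tri(l):
    A=np.zeros((3,3));b=np.zeros(3)
    for o,d in l:
        d=d/np.linalg.norm(d);M=np.eye(3)-np.outer(d,d);A+=M;b+=M@o
    return np.linalg.solve(A,b)
E
python3 - <<'E'
from h import *
np.set_printoptions(precision=1,suppress=True)
print(state())
for n in ['top','scene']:
    c=cam(n,n+'0'); print(n, ray(c,(320,240)))
    for t in ['handle','hole','lip','plate','bed','slot','blank','mill','jar']:
        for r in mark_of(n,t)[:3]:
            print(t,round(r['confidence'],2),np.array(r['uv']),depth_pt(c,r['uv']))
E
```

```text
{'t': 0.0, 'joints': array([ 1.2,  0.5,  1.6, -0. ,  1.1, -0.1]), 'qvel': array([ 0., -0., -0., -0., -0., -0.]), 'tau': array([ -0. , -61.3, -25.8,   0.1,   0. ,  -0. ]), 'eef_pos': array([156.2, 604.9, 214.1]), 'tcp_rot': array([-3.1, -0. ,  2.9]), 'ft_force': array([0.6, 0.5, 0.1]), 'moment': array([-0.,  0.,  0.]), 'grip_force': 0.0, 'opening': 0.9998460735366279}
top (array([ 312.1,    9.8, 1296.1]), array([ 0.2, -0. , -1. ]))
handle 0.94 [222.1 329.7] [273.8 269.9  48.8]
handle 0.86 [259.4 223.9] [561.9 176.1  35.7]
handle 0.75 [392.3 321. ] [ 292.6 -182.9   48.5]
hole 0.92 [291.4 295.3] [364.6  88.4   7.3]
hole 0.83 [399.6 317.7] [ 300.6 -210.8    0.4]
hole 0.81 [224.3 326.6] [280.9 272.5   8.3]
lip 0.96 [252.4 251.2] [488.3 197.7  13.8]
lip 0.91 [318.3 327.9] [274.9  14.5   0.2]
lip 0.83 [232.5 362.4] [185.3 248.1   7.2]
plate 0.9 [227.2 330.8] [270.9 256.2  49.2]
plate 0.74 [298.  300.4] [349.2  68.1  48.5]
plate 0.64 [392.1 318.4] [ 299.4 -182.7   47.6]
blank 0.67 [257.7 254.1] [481.4 184.1   3. ]
blank 0.66 [171.6 189.4] [670.8 434.   10. ]
mill 0.58 [479.7 287.9] [ 378.6 -
[... 368 characters left out ...]
 [588.1 166.4   0.7]
hole 0.76 [233.3 219.4] [ 294.6 -208.7    2.7]
hole 0.74 [251.4 291.9] [ 629.  -218.9   28.1]
lip 0.89 [356.7 171.9] [190.8 236.9  18.6]
lip 0.88 [262.9 208.8] [ 280.9 -111.    10.8]
lip 0.77 [374.  229.7] [485.8 181.8  18.9]
plate 0.89 [380.  252.2] [568.2 168.4   5.5]
plate 0.76 [374.2 189. ] [286.  263.4   8.3]
plate 0.64 [240.9 222.6] [ 325.1 -189.9    9.8]
bed 0.81 [250.7 288.3] [ 616.4 -218.1   28.5]
slot 0.69 [248.3 292.5] [ 627.5 -226.9   26.9]
slot 0.26 [381.9 260. ] [600.2 160.9   6.6]
blank 0.91 [482.2 259.9] [687.9 426.9  12. ]
mill 0.77 [161.  254.7] [ 399.5 -435.4   12.4]
mill 0.66 [379.6 243.4] [571.  162.6  44.2]
jar 0.77 [440.9 196.6] [408.2 440.3  26.2]
```

Run:
```python
import cv2
a=cv2.imread('pics/top0.png')[100:400,100:540];b=cv2.imread('pics/scene0.png')[120:420,100:540]
cv2.imwrite('pics/v1.png',cv2.vconcat([cv2.resize(a,(440,300)),cv2.resize(b,(440,300))]))
```

```text
(no output)
```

View pics/v1.png

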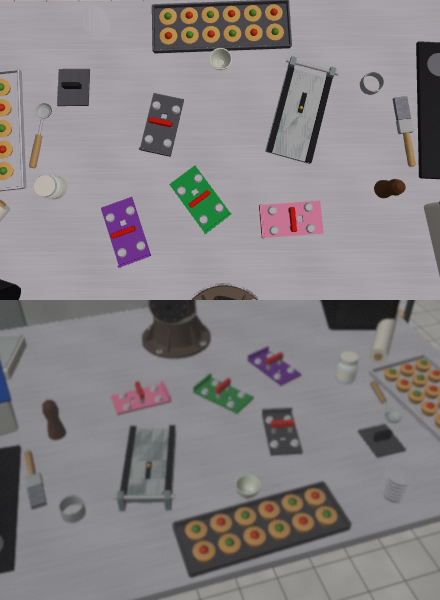

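The dark plate with the red handle is at full top pixel (261,224). Its hole is further up, so its lip is at the near end. The bed is at (402,210), with its hinge bar at the far end and the brass pin near (403,204). The green, purple and pink ones are look-alikes.

Run:
```python
from h import *
np.set_printoptions(precision=2,suppress=True)
c=cam('top'); s=cam('scene')
def rect(mask,z,roi):
    m=np.zeros((480,640),np.uint8); m[roi[1]:roi[3],roi[0]:roi[2]]=mask[roi[1]:roi[3],roi[0]:roi[2]]
    n,l,st,_=cv2.connectedComponentsWithStats(m); out=[]
    for i in sorted(range(1,n),key=lambda i:-st[i,4])[:2]:
        v,u=np.nonzero(l==i); P=np.array([at_z(c,(a,b),z)[:2] for a,b in zip(u,v)],np.float32)
        out.append((st[i,4],cv2.minAreaRect(P)))
    return out
g=c['color'].astype(int); mx=g.max(2); sat=mx-g.min(2)
print('px plate',g[235,250],g[205,262],'rail',g[230,373])
nz=((mx<120)).astype(np.uint8)
print('plate',rect(nz,8,(225,180,295,265)))
print('rails',rect((mx<60).astype(np.uint8),42,(355,150,445,275)))
red=((g[:,:,0]>130)&(g[:,:,1]<70)&(g[:,:,2]<80)).astype(np.uint8)
print('handle',rect(red,50,(225,180,295,265)))
W=cloud(c)
bras=((g[:,:,0]-g[:,:,2]>40)).astype(np.uint8)
print('brass',rect(bras,37,(380,180,425,230)))
# two-view handle height
hs=[r for r in mark_of('scene','handle')];ht=[r for r in mark_of('top','handle')]
a=min(ht,key=lambda r:abs(r['uv'][0]-260)+abs(r['uv'][1]-223));b=min(hs,key=lambda r:abs(r['uv'][0]-381)+abs(r['uv'][1]-241))
print('tri handle',a['uv'],b['uv'],tri([ray(c,a['uv']),ray(s,b['uv'])]))
print(W[200:230:6,402,:])
st=state();print(st['tcp_rot'],st['eef_pos'])
from scipy.spatial.transform import Rotation as R
print(R.from_euler('xyz',st['tcp_rot']).as_matrix())
w=imaging.read_camera('wrist');print(ray(w,(320,240)),w['intrinsics'])
```

```text
px plate [129 124 129] [73 71 75] rail [31 29 32]
plate [(np.int32(1561), ((566.9085693359375, 173.55490112304688), (92.35478973388672, 171.0926055908203), 76.64012145996094))]
rails [(np.int32(555), ((573.4019165039062, -266.90655517578125), (16.961698532104492, 257.8852844238281), 73.7431869506836)), (np.int32(530), ((604.578369140625, -161.3013916015625), (17.28583526611328, 257.68756103515625), 73.84242248535156))]
handle [(np.int32(106), ((567.2373657226562, 172.6719207763672), (64.61015319824219, 12.507854461669922), 77.19833374023438))]
brass [(np.int32(10), ((604.7258911132812, -220.11912536621094), (5.597446441650391, 8.693277359008789), 87.80615234375))]
tri handle [259.6, 222.2] [379.7, 239.1] [562.3  169.85  51.74]
[[ 628.22 -225.23   29.05]
 [ 609.31 -223.35   35.53]
 [ 593.79 -224.09   27.91]
 [ 577.14 -223.94   25.05]
 [ 559.06 -222.44   29.57]]
[ 3.14 -0.    2.89] [156.31 605.15 214.66]
[[-0.97  0.25  0.  ]
 [ 0.25  0.97  0.  ]
 [ 0.    0.   -1.  ]]
(array([ 92.61, 621.36, 385.65]), array([ 0.24, -0.04, -0.97])) [[337.17   0.   311.9 ]
 [  0.   337.17 237.32]
 [  0.     0.     1.  ]]
```

```bash
cat >> h.py <<'E'
from scipy.spatial.transform import Rotation as Ro
def mv(P,yaw):
    s=state(); R=Ro.from_euler('xyz',s['tcp_rot']); d=R.inv().apply(np.array(P)-s['eef_pos'])
    print('slide m',np.round(d/1000,4),'roll',round((-(yaw-s['tcp_rot'][2])+np.pi)%(2*np.pi)-np.pi,3),'t',s['t'])
E
python3 -c "
from h import *
mv((567,173,180),1.341)"
```

```text
slide m [-0.5057 -0.3157  0.0347] roll 1.548 t 1.25
```

step_arm --increments '[{"slide": [-0.05, -0.031, 0.003], "roll": 0.155}, {"slide": [-0.1, -0.062, 0.006], "roll": 0.31}, {"slide": [-0.15, -0.094, 0.01], "roll": 0.465}, {"slide": [-0.2, -0.125, 0.013], "roll": 0.62}, {"slide": [-0.25, -0.156, 0.017], "roll": 0.775}]'

```text
t: 1.88
eef_pos: [360.5, 390.2, 197.8]
tcp_rot: [3.141, -0.0, 2.109]
ft_force: [1.0, -0.0, -0.1]
opening: 0.995
grip_force: 0.0
```

```bash
python3 -c "
from h import *
print(state()['eef_pos'],state()['tcp_rot'])
mv((567,173,180),1.341)"
```

```text
[360.49387123 390.2084116  197.81021614] [ 3.14085774e+00 -1.87193054e-04  2.10887191e+00]
slide m [-0.2924  0.066   0.0178] roll 0.768 t 1.875
```

Tracking is accurate.

step_arm --increments '[{"slide": [-0.058, 0.013, 0.004], "roll": 0.154}, {"slide": [-0.117, 0.026, 0.007], "roll": 0.308}, {"slide": [-0.175, 0.04, 0.011], "roll": 0.462}, {"slide": [-0.234, 0.053, 0.014], "roll": 0.616}, {"slide": [-0.292, 0.066, 0.018], "roll": 0.768}]'

```text
t: 2.5
eef_pos: [568.1, 174.0, 179.7]
tcp_rot: [3.141, -0.0, 1.341]
ft_force: [0.5, 1.0, 0.1]
opening: 1.0
grip_force: 0.0
```

Run:
```python
from h import *
np.set_printoptions(precision=2,suppress=True)
c=cam('wrist','w1')
print(state()['eef_pos'],state()['tcp_rot'])
g=c['color'].astype(int)
red=((g[:,:,0]>130)&(g[:,:,1]<70)&(g[:,:,2]<80)).astype(np.uint8)
n,l,st,ce=cv2.connectedComponentsWithStats(red)
i=1+st[1:,4].argmax();print(st[i],ce[i]);v,u=np.nonzero(l==i)
W=cloud(c)[l==i];W=W[~np.isnan(W[:,0])]
top=W[W[:,2]>np.percentile(W[:,2],90)-5];print(len(top),top[:,2].mean(),cv2.minAreaRect(top[:,:2].astype(np.float32)))
t=cam('top')
for k in ['handle','hole','lip','plate']:
    for r in mark_of('wrist',k)[:2]: print(k,r['confidence'],r['uv'],depth_pt(c,r['uv']))
mv((567,173,25),1.341)
```

```text
[572.15 169.56 179.  ] [3.14 0.   1.33]
[305 197  15  68 989] [312.04 230.01]
930 50.78539608851953 ((567.6121826171875, 172.3371124267578), (62.60083770751953, 12.962376594543457), 77.994384765625)
handle 0.67 [309.8, 231.1] [566.15 173.    51.1 ]
handle 0.23 [335.4, 219.3] [592.55 168.44   1.27]
hole 0.59 [24.4, 184.5] [288.95 277.13   0.43]
lip 0.98 [227.5, 226.3] [486.89 190.7   25.14]
plate 0.94 [310.0, 224.0] [567.82 179.29  50.69]
plate 0.87 [9.5, 194.1] [277.15 270.72   8.69]
slide m [-0.    0.    0.15] roll 0.006 t 2.8
```

View pics/w1.png

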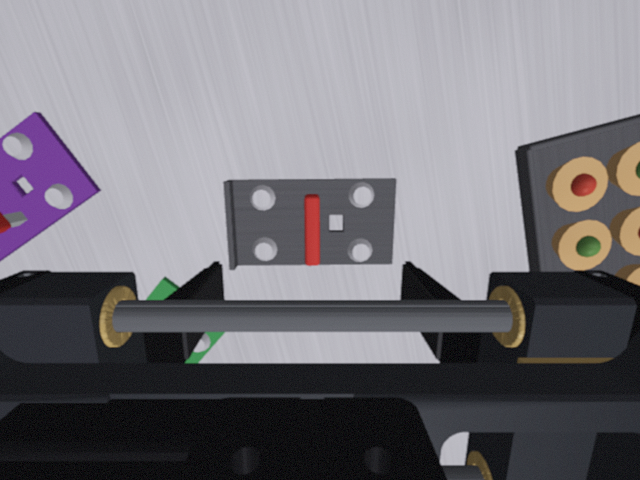

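The lip is on the left (230,225), the red handle is at (312,230) and the hole is at (336,222). I'm going down to grasp the handle.

step_arm --increments '[{"slide": [0, 0, 0.05], "roll": 0.0}, {"slide": [0, 0, 0.1], "roll": 0.0}, {"slide": [0, 0, 0.14], "roll": 0.0}, {"slide": [0, 0, 0.158], "roll": 0.0}, {"slide": [0, 0, 0.158], "roll": 0.0}]' --fingers 0.5

```text
t: 3.42
eef_pos: [566.2, 176.4, 21.4]
tcp_rot: [-3.141, 0.0, 1.347]
ft_force: [0.3, -0.4, 0.3]
opening: 0.539
grip_force: 0.0
```

step_arm --increments '[{"slide": [0, 0, 0]}, {"slide": [0, 0, 0]}, {"slide": [0, 0, 0]}, {"slide": [0, 0, 0]}, {"slide": [0, 0, 0]}]' --fingers 0

```text
invalid input at $.increments[0]: expected keys slide, roll
```

Run:
```python
from h import *
s=state();print(s)
```

```text
{'t': 3.425, 'joints': array([1.90615503e-01, 6.95812702e-01, 1.79821912e+00, 1.75780679e-04,
       6.48655345e-01, 4.14077226e-01]), 'qvel': array([-0.00668617, -0.03627368, -0.02107713, -0.00060431,  0.01865197,
        0.00081506]), 'tau': array([ 6.58822828e-02, -6.15257692e+01, -1.50814712e+01,  5.33846312e-02,
       -2.89085805e-01, -3.01200002e-03]), 'eef_pos': array([566.23832471, 176.40533098,  21.42660004]), 'tcp_rot': array([-3.14054797e+00,  3.43299672e-04,  1.34719465e+00]), 'ft_force': array([ 0.32239136, -0.3945142 ,  0.34003688]), 'moment': array([-0.07267194,  0.08080548, -0.00034007]), 'grip_force': 0.0, 'opening': 0.5387461449023571}
```

step_arm --increments '[{"slide": [0, 0, 0], "roll": 0.0}, {"slide": [0, 0, 0], "roll": 0.0}, {"slide": [0, 0, 0], "roll": 0.0}, {"slide": [0, 0, 0], "roll": 0.0}, {"slide": [0, 0, 0], "roll": 0.0}]' --fingers 0

```text
t: 4.05
eef_pos: [567.2, 175.7, 22.2]
tcp_rot: [3.14, -0.0, 1.346]
ft_force: [0.5, -0.9, 4.6]
opening: 0.145
grip_force: 30.0
```

Run:
```python
from h import *
s=state();print(s['t'],s['eef_pos'],s['tcp_rot'],s['opening'],s['grip_force'])
```

```text
4.05 [567.17660721 175.69224012  22.18043841] [ 3.14049439e+00 -4.87551354e-04  1.34587704e+00] 0.14466064843619258 30.000030398368835
```

step_arm --increments '[{"slide": [0, 0, -0.03], "roll": 0.0}, {"slide": [0, 0, -0.08], "roll": 0.0}, {"slide": [-0.02, 0.006, -0.13], "roll": 0.0}, {"slide": [-0.06, 0.018, -0.17], "roll": 0.02}, {"slide": [-0.115, 0.032, -0.19], "roll": 0.04}]'

```text
t: 4.68
eef_pos: [572.4, 56.0, 213.4]
tcp_rot: [3.14, -0.001, 1.307]
ft_force: [0.8, -0.3, -3.9]
opening: 0.149
grip_force: 30.0
```

Run:
```python
from h import *
s=state();print(s['t'],s['eef_pos'],s['tcp_rot'],s['opening'],s['grip_force'])
mv((590,-330,250),1.288)
```

```text
4.675 [572.38379197  55.95324796 213.44468983] [ 3.13980492e+00 -6.89011505e-04  1.30697717e+00] 0.14938409954562384 29.999239146709442
slide m [-0.368   0.1177 -0.0366] roll 0.019 t 4.675
```

step_arm --increments '[{"slide": [-0.058, 0.018, -0.007], "roll": 0.0}, {"slide": [-0.116, 0.036, -0.015], "roll": 0.0}, {"slide": [-0.174, 0.055, -0.022], "roll": 0.0}, {"slide": [-0.23, 0.073, -0.03], "roll": 0.01}, {"slide": [-0.28, 0.09, -0.037], "roll": 0.02}]'

```text
t: 5.3
eef_pos: [585.2, -239.4, 248.2]
tcp_rot: [-3.14, -0.0, 1.285]
ft_force: [0.6, 0.3, -4.2]
opening: 0.146
grip_force: 30.0
```

step_arm --increments '[{"slide": [-0.04, 0.012, 0], "roll": 0.0}, {"slide": [-0.075, 0.024, 0], "roll": 0.0}, {"slide": [-0.088, 0.028, 0], "roll": 0.0}, {"slide": [-0.088, 0.028, 0], "roll": 0.0}]'

```text
t: 5.8
eef_pos: [587.5, -329.8, 247.7]
tcp_rot: [-3.14, -0.001, 1.285]
ft_force: [-0.2, -0.1, -3.7]
opening: 0.145
grip_force: 30.0
```

Run:
```python
from h import *
np.set_printoptions(precision=2,suppress=True)
c=cam('wrist','w2'); s=state();print(s['t'],s['eef_pos'],s['tcp_rot'],s['opening'])
for k in ['bed','slot','plate','handle','lip','hole']:
    for r in mark_of('wrist',k)[:2]: print(k,r['confidence'],r['uv'],depth_pt(c,r['uv']))
```

```text
5.85 [ 587.68 -328.95  248.03] [-3.14 -0.    1.29] 0.15166557351620855
bed 0.78 [282.7, 116.1] [ 587.41 -217.92   31.01]
slot 0.89 [314.9, 115.0] [ 621.35 -226.75   31.03]
plate 0.72 [47.9, 164.1] [ 321.56 -192.7    34.81]
plate 0.59 [309.4, 274.2] [ 590.49 -316.13  276.5 ]
handle 0.86 [24.0, 167.1] [ 307.07 -191.32   50.33]
handle 0.64 [312.2, 302.6] [ 596.13 -301.24  341.18]
lip 0.98 [160.6, 283.4] [ 510.26 -307.72  250.31]
hole 0.83 [57.6, 182.0] [ 297.81 -208.92    0.65]
hole 0.67 [316.5, 115.8] [ 622.78 -228.08   31.43]
```

View pics/w2.png

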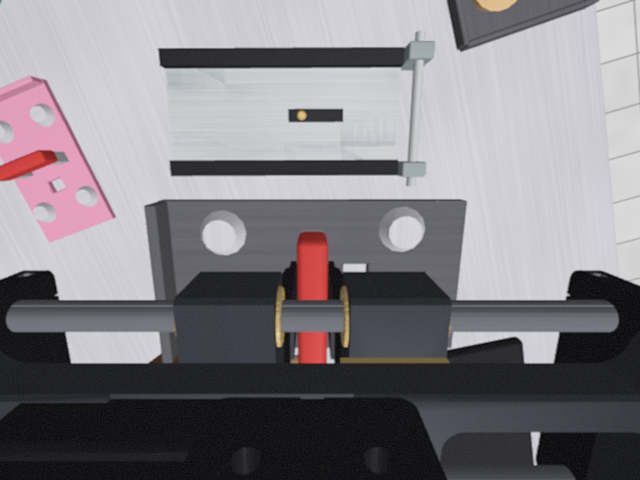

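The pin is clear at (302,116), in the rear part of the slot (289–343). The rails run parallel to the image rows, and the held plate's near edge runs from (165,200) to (465,201). Next I'll measure these accurately.

Run:
```python
from h import *
np.set_printoptions(precision=2,suppress=True)
c=cam('wrist'); s=state();print(s['eef_pos'],s['tcp_rot'])
g=c['color'].astype(int);mx=g.max(2)
def comp(m,roi,z,k=1):
    M=np.zeros((480,640),np.uint8);M[roi[1]:roi[3],roi[0]:roi[2]]=m[roi[1]:roi[3],roi[0]:roi[2]]
    n,l,st,ce=cv2.connectedComponentsWithStats(M);o=[]
    for i in sorted(range(1,n),key=lambda i:-st[i,4])[:k]:
        v,u=np.nonzero(l==i);P=np.array([at_z(c,q,z)[:2] for q in zip(u,v)],np.float32)
        o.append((int(st[i,4]),P.mean(0),cv2.minAreaRect(P)))
    return o
dark=mx<70
for r in comp(dark,(150,35,430,90),42)+comp(dark,(150,150,430,185),42): print('rail',r)
print('slot',comp(dark,(270,95,360,135),30))
br=(g[:,:,0]-g[:,:,2]>50)
print('pin',comp(br,(280,100,345,130),37))
# depth profile of floor/rail
W=cloud(c)
for v in range(44,180,4): print(v,W[v,250],mx[v,250],end=' | ')
print()
# plate: rear/front/near edges, top surface z
print('plate top',W[230,270],W[215,350],'dome',W[232,224],W[229,403],'edge',W[204,200],W[204,440])
e=[]
for u in range(180,455,15):
    col=mx[185:215,u]; v=185+np.argmax(-np.diff(col)); e.append((u,v+.5))
print(e[:2],e[-2:])
```

```text
[ 588.08 -329.02  248.8 ] [ 3.14 -0.    1.29]
rail (4440, array([ 603.18, -164.89], dtype=float32), ((604.0147705078125, -165.52442932128906), (16.774545669555664, 248.28195190429688), 73.70805358886719))
rail (2946, array([ 573.11, -270.2 ], dtype=float32), ((573.3644409179688, -270.8437194824219), (13.998522758483887, 248.28445434570312), 73.68339538574219))
slot [(395, array([ 630.8, -229.4], dtype=float32), ((629.8463134765625, -229.13475036621094), (10.35693073272705, 40.623409271240234), 73.69286346435547))]
pin [(72, array([ 607.22, -223.08], dtype=float32), ((607.3521728515625, -222.81378173828125), (9.157251358032227, 8.606926918029785), 73.40789794921875))]
44 [ 574.42 -129.98    0.94] 214 | 48 [ 573.1  -133.8     0.85] 202 | 52 [ 575.25 -150.57   42.94] 54 | 56 [ 574.1  -154.19   43.34] 53 | 60 [ 572.84 -157.5    42.63] 52 | 64 [ 571.72 -161.31   43.62] 52 | 68 [ 569.83 -162.93   36.44] 62 | 72 [ 568.   -165.     30.42] 172 | 76 [ 566.74 -168.72   30.44] 172 | 80 [ 565.6  -172.75   31.67] 172 | 84 [ 564.27 -176.36   31.12] 173 | 88 [ 562.96 -180.05   30.81] 172 | 92 [ 561.
[... 360 characters left out ...]
9 -222.92   31.99] 197 | 136 [ 547.18 -226.89   31.66] 180 | 140 [ 545.5  -230.74   29.71] 173 | 144 [ 544.52 -235.01   32.23] 173 | 148 [ 543.02 -239.01   31.49] 173 | 152 [ 541.54 -243.07   30.96] 173 | 156 [ 540.11 -247.18   30.77] 178 | 160 [ 538.92 -251.38   32.07] 161 | 164 [ 539.33 -255.81   42.34] 49 | 168 [ 537.92 -259.87   42.16] 53 | 172 [ 536.55 -263.96   42.32] 56 | 176 [ 535.06 -268.07   41.82] 165 | 
plate top [ 572.59 -298.5   234.85] [ 617.89 -302.91  234.73] dome [ 550.5  -290.96  244.51] [ 642.85 -316.8   242.39] edge [ 540.36 -273.68  235.53] [ 666.6  -310.53  236.37]
[(180, np.float64(199.5)), (195, np.float64(199.5))] [(435, np.float64(198.5)), (450, np.float64(198.5))]
```

step_arm --increments '[{"slide": [0.04, -0.02, 0.02], "roll": 0.0}, {"slide": [0.08, -0.04, 0.05], "roll": 0.0}, {"slide": [0.11, -0.054, 0.09], "roll": 0.0}, {"slide": [0.11, -0.054, 0.14], "roll": 0.0}, {"slide": [0.11, -0.054, 0.165], "roll": 0.0}]'

```text
t: 6.82
eef_pos: [566.5, -207.8, 81.7]
tcp_rot: [-3.14, -0.0, 1.287]
ft_force: [1.0, -0.3, -3.4]
opening: 0.14
grip_force: 30.0
```

step_arm --increments '[{"slide": [0, 0, 0], "roll": 0.0}, {"slide": [0, 0, 0], "roll": 0.0}]'

```text
t: 7.08
eef_pos: [567.7, -209.2, 84.8]
tcp_rot: [3.14, 0.0, 1.286]
ft_force: [0.8, 0.5, -3.4]
opening: 0.145
grip_force: 30.0
```

```bash
cat >> h.py <<'E'
E_=np.array([.9598,-.2807]);N_=np.array([.2807,.9598])
def pq(P): P=np.array(P)[...,:2]; return np.stack([P@E_,P@N_],-1)
E
python3 - <<'E'
from h import *
np.set_printoptions(precision=2,suppress=True)
c=cam('wrist','w3'); 
for i in range(3): s=state();print(s['t'],s['eef_pos'],s['tcp_rot'][2],pq(s['eef_pos']),s['ft_force']);d=cam('top','top3')
d=cam('scene','scene3')
E
```

```text
7.125 [ 567.71 -209.29   85.08] 1.2857242398753013 [603.64 -41.52] [ 0.03 -0.01 -3.87]
7.175 [ 567.63 -209.26   85.09] 1.2857335627593947 [603.55 -41.52] [ 0.67 -0.02 -2.95]
7.225 [ 567.57 -209.22   84.97] 1.2857341521288554 [603.48 -41.49] [-0.18 -0.13 -4.01]
```

View pics/w3.png

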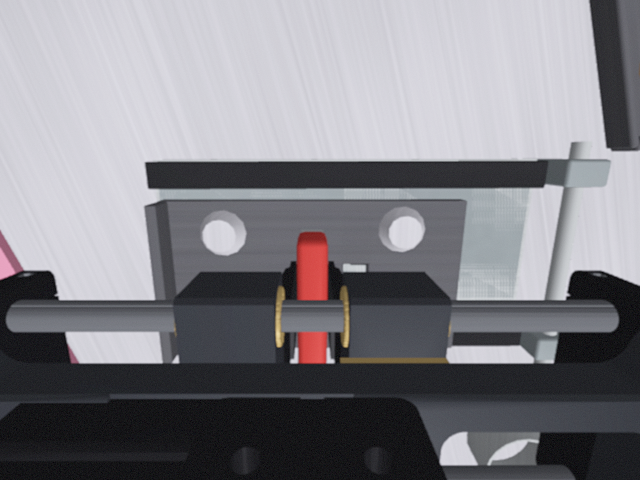

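The plate hangs over the bed parallel to the rails. Its edge is at row 199, the +y rail's inner edge at row 188, and part of the far rail shows at (485,340).

Run:
```python
from h import *
np.set_printoptions(precision=2,suppress=True)
c=cam('wrist');g=cv2.cvtColor(c['color'],cv2.COLOR_RGB2GRAY).astype(float);g=cv2.GaussianBlur(g,(3,3),0)
W=cloud(c);print('z plate',np.nanmedian(W[205:225,250:290,2]),np.nanmedian(W[205:225,330:380,2]),'rail',np.nanmedian(W[168:182,250:450,2]),'rail2',np.nanmedian(W[337:343,465:500,2]),'floor',np.nanmedian(W[230:280,480:510,2]))
def edge(us,a,b,sg,z):
    o=[]
    for u in us:
        d=sg*np.diff(g[a:b,u]);i=d.argmax()
        if 0<i<len(d)-1: i=i+.5*(d[i-1]-d[i+1])/(d[i-1]-2*d[i]+d[i+1])
        o.append(np.r_[u,a+i+.5,pq(at_z(c,(u,a+i+.5),z))])
    o=np.array(o);f=np.polyfit(o[:,2],o[:,3],1);print(z,'row',np.median(o[:,1]),'q',np.median(o[:,3]),'slope deg',np.degrees(f[0]),'q at 560,650',np.polyval(f,[560,650]))
U=range(190,450,10)
zp=np.nanmedian(W[205:225,330:380,2])
edge(U,194,206,-1,zp); edge(U,183,194,1,42); edge(range(200,500,10),155,168,-1,42)
edge(range(465,510,4),322,338,-1,42)
print(np.array2string(g[300:352,490]))
```

```text
z plate 71.21956854823448 71.32688180982086 rail 42.969479943525265 rail2 43.20455464065327 floor 31.14400788689423
71.32688180982086 row 198.9093063263041 q 0.8847518065226865 slope deg -0.031737132806931766 q at 560,650 [0.91 0.86]
42 row 187.7621067444537 q 4.156861297530597 slope deg 0.07387247115987068 q at 560,650 [4.09 4.21]
42 row 160.99150495869708 q 20.610868602682274 slope deg 0.06957305654418355 q at 560,650 [20.55 20.66]
42 row 331.7264345662812 q -96.15659083624723 slope deg -0.17686088214370863 q at 560,650 [-95.66 -95.93]
[127.06  74.31  61.81  70.25  83.81  99.5  101.12  86.94  79.38  82.19
  83.81  86.62  94.   101.19 104.69 106.62 109.81 114.56 118.44 119.69
 120.44 122.12 123.12 122.69 122.62 123.62 125.06 126.56 127.   126.38
 122.69 107.    78.62  55.19  47.81  48.75  49.38  49.12  49.25  48.56
  47.31  47.38  47.94  48.5   63.94 110.06 167.56 203.44 213.25 213.12
 212.5  212.19]
```

step_arm --increments '[{"slide": [0.001, 0, 0.006], "roll": 0.0}, {"slide": [0.001, 0, 0.012], "roll": 0.0}, {"slide": [0.001, 0, 0.016], "roll": 0.0}, {"slide": [0.001, 0, 0.016], "roll": 0.0}]'

```text
t: 7.88
eef_pos: [567.1, -207.9, 67.1]
tcp_rot: [-3.141, -0.0, 1.286]
ft_force: [0.0, -0.7, -4.0]
opening: 0.145
grip_force: 30.0
```

```bash
cat > edge.py <<'E'
from h import *
np.set_printoptions(precision=2,suppress=True)
c=cam('wrist');g=cv2.cvtColor(c['color'],cv2.COLOR_RGB2GRAY).astype(float);g=cv2.GaussianBlur(g,(3,3),0)
cv2.imwrite('pics/w4.png',c['color'][:,:,::-1])
s=state();print(s['t'],s['eef_pos'],s['tcp_rot'][2],pq(s['eef_pos']),s['ft_force'])
W=cloud(c);zp=np.nanmedian(W[205:225,330:380,2]);print('z plate',zp)
print('col 300',g[130:215,270].astype(int)); print('far',g[300:380,500].astype(int))
for v in (199,):print('plate q',pq(at_z(c,(270,198.9),zp-1)))
for v in range(150,200,4): print(v,pq(at_z(c,(270,v),42)),end='')
E
python3 edge.py
```

```text
7.925 [ 567.26 -207.94   67.37] 1.2857508974279428 [602.82 -40.35] [ 0.79  0.66 -3.5 ]
z plate 53.79134515011067
col 300 [209 210 210 210 211 211 211 212 212 212 212 212 212 212 212 212 211 211
 211 211 210 211 210 210 209 209 209 209 209 206 198 193 191 161  98  51
  43  46  45  45  46  46  46  46  46  46  46  46  46  46  46  47  47  47
  47  46  46  46  46  46  44  48  81 143 193 208 207 202 184 143 103  97
 107 110 110 109 109 110 110 109 108 108 109 109 109]
far [126  75  62  70  84  99  99  85  77  80  83  86  94 101 105 107 110 114
 117 119 120 121 121 122 123 124 125 125 126 126 122 104  67  35  24  25
  24  24  26  29  35  41  45  47  46  46  46  46  46  46  47  48  49  48
  47  47  47  47  47  46  48  51  57  57  46  35  33  34  35  34  34  34
  34  35  36  36  36  35  35  35]
plate q [579.77   1.91]
150 [579.27  28.13]154 [579.2   25.94]158 [579.14  23.74]162 [579.07  21.53]166 [579.    19.31]170 [578.93  17.08]174 [578.87  14.83]178 [578.8   12.57]182 [578.73  10.3 ]186 [578.66   8.02]190 [578.59   5.72]194 [578.52   3.41]198 [578.45   1.09]
```

step_arm --increments '[{"slide": [0, 0, 0.003], "roll": 0.0}, {"slide": [0, 0, 0.005], "roll": 0.0}, {"slide": [0, 0, 0.006], "roll": 0.0}, {"slide": [0, 0, 0.007], "roll": 0.0}, {"slide": [0, 0, 0.007], "roll": 0.0}]'

```text
t: 8.55
eef_pos: [567.3, -207.9, 60.6]
tcp_rot: [-3.142, -0.0, 1.286]
ft_force: [0.2, -0.0, -3.2]
opening: 0.143
grip_force: 30.0
```

step_arm --increments '[{"slide": [0, 0, 0.0005], "roll": 0.0}, {"slide": [0, 0, 0.001], "roll": 0.0}]'

```text
t: 8.8
eef_pos: [567.3, -208.0, 59.6]
tcp_rot: [3.142, -0.0, 1.286]
ft_force: [-0.2, -0.4, -3.3]
opening: 0.14
grip_force: 30.0
```

step_arm --increments '[{"slide": [0, 0, 0.0005], "roll": 0.0}, {"slide": [0, 0, 0.001], "roll": 0.0}]'

```text
t: 9.05
eef_pos: [567.3, -207.9, 58.9]
tcp_rot: [3.141, -0.0, 1.286]
ft_force: [-3.1, 0.8, 3.2]
opening: 0.146
grip_force: 30.0
```

Contact with the pin tip is felt at the expected height, so I'm releasing.

step_arm --increments '[{"slide": [0, 0, 0], "roll": 0.0}, {"slide": [0, 0, 0], "roll": 0.0}, {"slide": [0, 0, 0], "roll": 0.0}, {"slide": [0, 0, 0], "roll": 0.0}]' --fingers 0.55

```text
t: 9.55
eef_pos: [567.3, -208.0, 58.6]
tcp_rot: [3.141, -0.0, 1.286]
ft_force: [-0.9, 0.9, -0.6]
opening: 0.507
grip_force: 0.0
```

step_arm --increments '[{"slide": [0, 0, -0.03], "roll": 0.0}, {"slide": [0, 0, -0.08], "roll": 0.0}, {"slide": [0, 0, -0.13], "roll": 0.0}, {"slide": [0, -0.03, -0.15], "roll": 0.0}, {"slide": [-0.02, -0.06, -0.15], "roll": 0.0}]'

```text
t: 10.18
eef_pos: [504.0, -209.8, 210.3]
tcp_rot: [3.138, 0.001, 1.287]
ft_force: [0.4, -0.9, 0.1]
opening: 0.548
grip_force: 0.0
```

Run:
```python
from h import *
np.set_printoptions(precision=2,suppress=True)
c=cam('wrist','w5');c=cam('wrist','w5')
s=state();print(s['t'],s['eef_pos'],s['tcp_rot'][2],pq(s['eef_pos']),s['opening'])
for k in ['handle','lip','hole','slot']:
    for r in mark_of('wrist',k)[:2]: P=depth_pt(c,r['uv']);print(k,r['confidence'],r['uv'],P,pq(P))
```

```text
10.275 [ 501.91 -210.5   209.31] 1.2848867313105652 [540.82 -61.15] 0.5474620744160631
handle 0.72 [382.1, 211.2] [ 564.91 -211.19   85.73] [601.48 -44.13]
handle 0.72 [123.0, 253.3] [ 307.39 -186.66   50.93] [347.43 -92.87]
lip 0.77 [290.6, 204.2] [ 486.1  -186.22   54.53] [518.83 -42.28]
lip 0.77 [95.0, 174.4] [ 296.7  -102.78   23.4 ] [313.63 -15.36]
hole 0.81 [144.9, 261.9] [ 295.56 -209.64    0.53] [ 342.52 -118.25]
hole 0.79 [403.5, 202.2] [ 596.94 -219.91   31.67] [634.67 -43.5 ]
```

View pics/w5.png

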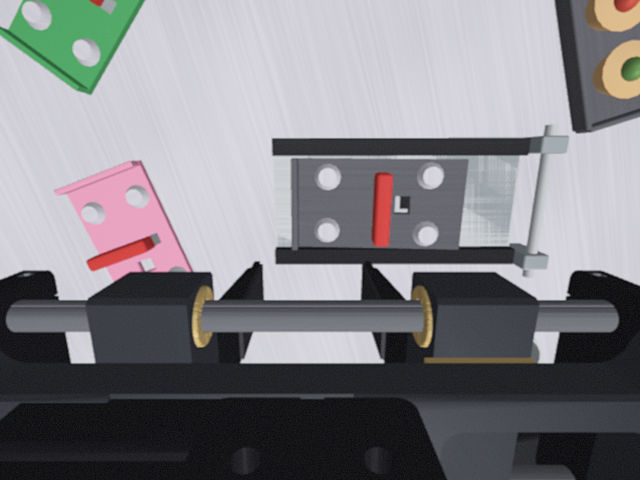

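The plate lies between the rails, tilted up on the pin. Its hole at (403,204) is still short and shows the slot through it, and the handle top reads 86 mm against 80 mm when flat. Next I'll push on the lip with the fingers closed.

step_arm --increments '[{"slide": [0.01, -0.04, 0], "roll": 0.0}, {"slide": [0.017, -0.056, 0.03], "roll": 0.0}, {"slide": [0.017, -0.056, 0.08], "roll": 0.0}, {"slide": [0.017, -0.056, 0.135], "roll": 0.0}, {"slide": [0.017, -0.056, 0.166], "roll": 0.0}]' --fingers 0

```text
t: 11.1
eef_pos: [455.1, -177.6, 40.0]
tcp_rot: [-3.139, -0.001, 1.286]
ft_force: [0.6, 0.6, 0.2]
opening: 0.078
grip_force: 0.0
```

step_arm --increments '[{"slide": [0, 0, 0], "roll": 0.0}, {"slide": [0, 0, 0], "roll": 0.0}, {"slide": [0, 0.006, 0], "roll": 0.0}, {"slide": [0, 0.012, 0], "roll": 0.0}, {"slide": [0, 0.015, 0], "roll": 0.0}]'

```text
t: 11.72
eef_pos: [470.3, -182.7, 43.1]
tcp_rot: [3.14, 0.0, 1.286]
ft_force: [1.0, -0.3, 0.3]
opening: 0.006
grip_force: 0.0
```

```bash
cat > look.py <<'E'
from h import *
np.set_printoptions(precision=2,suppress=True)
c=cam('wrist','w6');s=state();print(s['t'],s['eef_pos'],pq(s['eef_pos']),s['opening'],s['ft_force'])
g=c['color'].astype(int);W=cloud(c)
m=(g[:,:,0]>130)&(g[:,:,1]<70)&(g[:,:,2]<80);m[:, :260]=False
P=W[m];P=P[(~np.isnan(P[:,0]))];Q=pq(P);k=(abs(Q[:,1]+43)<45)&(abs(Q[:,0]-612)<40);P=P[k];Q=Q[k]
print(len(P),'handle p,q med',np.median(Q,0),'z top',np.percentile(P[:,2],[50,75,90]) if len(P) else 0)
E
python3 look.py
```

```text
11.775 [ 470.38 -182.76   43.01] [502.77 -43.38] 0.0043405679320679255 [-0.2   0.88 -0.22]
1559 handle p,q med [598.26 -22.13] z top [85.27 85.83 86.42]
```

step_arm --increments '[{"slide": [0, 0.0015, 0], "roll": 0.0}, {"slide": [0, 0.003, 0], "roll": 0.0}, {"slide": [0, 0.0045, 0], "roll": 0.0}, {"slide": [0, 0.006, 0], "roll": 0.0}, {"slide": [0, 0.007, 0], "roll": 0.0}]'

```text
t: 12.4
eef_pos: [476.3, -184.4, 42.6]
tcp_rot: [3.142, -0.0, 1.286]
ft_force: [0.2, -0.5, -0.0]
opening: 0.004
grip_force: 0.0
```

```bash
python3 look.py
```

```text
12.45 [ 476.41 -184.46   42.57] [509.04 -43.31] 0.002179412919212505 [ 0.35  0.63 -0.24]
1223 handle p,q med [597.42 -22.47] z top [85.05 85.65 86.15]
```

step_arm --increments '[{"slide": [0, 0.001, 0], "roll": 0.0}, {"slide": [0, 0.002, 0], "roll": 0.0}, {"slide": [0, 0.003, 0], "roll": 0.0}, {"slide": [0, 0.004, 0], "roll": 0.0}, {"slide": [0, 0.005, 0], "roll": 0.0}]'

```text
t: 13.08
eef_pos: [480.8, -185.7, 42.6]
tcp_rot: [-3.141, -0.0, 1.286]
ft_force: [-3.4, 0.3, 1.1]
opening: 0.005
grip_force: 1.3
```

step_arm --increments '[{"slide": [0, 0.001, 0], "roll": 0.0}, {"slide": [0, 0.002, 0], "roll": 0.0}, {"slide": [0, 0.003, 0], "roll": 0.0}, {"slide": [0, 0.004, 0], "roll": 0.0}, {"slide": [0, 0.005, 0], "roll": 0.0}]'

```text
t: 13.7
eef_pos: [486.0, -187.2, 42.6]
tcp_rot: [3.142, -0.0, 1.286]
ft_force: [-1.9, -0.6, 0.8]
opening: 0.006
grip_force: 1.0
```

```bash
python3 look.py
```

```text
13.75 [ 486.04 -187.28   42.6 ] [519.07 -43.32] 0.006066013944374788 [-1.06  0.35 -0.92]
1078 handle p,q med [604.6  -22.21] z top [85.1  85.63 86.11]
```

step_arm --increments '[{"slide": [0, 0.001, 0], "roll": 0.0}, {"slide": [0, 0.002, 0], "roll": 0.0}, {"slide": [0, 0.003, 0], "roll": 0.0}, {"slide": [0, 0.004, 0], "roll": 0.0}, {"slide": [0, 0.005, 0], "roll": 0.0}]'

```text
t: 14.38
eef_pos: [491.1, -188.8, 42.7]
tcp_rot: [3.141, 0.0, 1.286]
ft_force: [-0.6, -0.1, -0.2]
opening: 0.003
grip_force: 0.0
```

step_arm --increments '[{"slide": [0, 0.0007, 0], "roll": 0.0}, {"slide": [0, 0.0014, 0], "roll": 0.0}, {"slide": [0, 0.002, 0], "roll": 0.0}]'

```text
t: 14.75
eef_pos: [492.6, -189.2, 42.6]
tcp_rot: [-3.142, -0.0, 1.286]
ft_force: [-1.5, 0.6, 0.0]
opening: 0.003
grip_force: 0.8
```

```bash
python3 look.py
```

```text
14.8 [ 492.55 -189.14   42.59] [525.84 -43.28] 0.0077858472377370655 [-1.65 -0.73  0.24]
1038 handle p,q med [612.9  -24.73] z top [80.38 80.84 81.32]
```

The handle top fell to about 80 mm, so the plate has dropped. I'm backing off, rising clear and checking.

step_arm --increments '[{"slide": [0, -0.015, 0], "roll": 0.0}, {"slide": [0, -0.04, 0], "roll": 0.0}, {"slide": [0, -0.045, -0.05], "roll": 0.0}, {"slide": [0, -0.045, -0.11], "roll": 0.0}, {"slide": [-0.01, -0.03, -0.16], "roll": 0.0}]'

```text
t: 15.42
eef_pos: [459.6, -189.6, 204.7]
tcp_rot: [3.142, -0.0, 1.286]
ft_force: [0.8, -0.4, -0.6]
opening: 0.003
grip_force: 0.0
```

step_arm --increments '[{"slide": [-0.02, 0.04, 0], "roll": 0.0}, {"slide": [-0.02, 0.05, 0], "roll": 0.0}, {"slide": [-0.02, 0.05, 0], "roll": 0.0}]'

```text
t: 15.8
eef_pos: [502.5, -223.0, 201.6]
tcp_rot: [-3.14, -0.001, 1.286]
ft_force: [-0.4, -0.1, -0.5]
opening: 0.006
grip_force: 0.0
```

```bash
python3 look.py
python3 - <<'E'
from h import *
c=cam('wrist','w7');W=cloud(c);g=c['color'].astype(int).max(2)
Q=pq(W);z=W[:,:,2]
# plate top surface height, front and rear patches (between domes)
for p0 in (548,575,655,690):
    m=(abs(Q[:,:,0]-p0)<6)&(abs(Q[:,:,1]+43)<12);print(p0,m.sum(),np.nanmedian(z[m]))
im=c['color'][100:300,230:600,::-1];cv2.imwrite('pics/w7c.png',cv2.resize(im,None,fx=2,fy=2))
E
```

```text
15.85 [ 502.2  -222.75  201.71] [544.54 -72.83] 0.0049229967102156925 [-0.58  0.34 -0.32]
330 handle p,q med [613.14 -40.81] z top [80.44 81.07 81.54]
548 9372 314.20838782618443
575 6227 320.32846607715686
655 324 38.94804430137954
690 291 39.17899944517224
```

View pics/w7c.png

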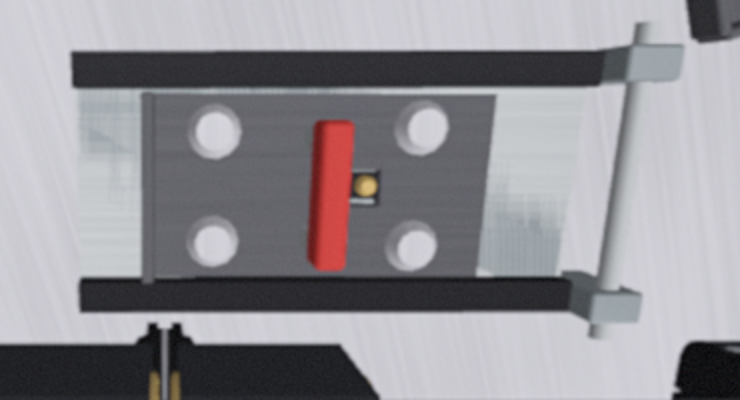

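The brass pin stands inside the hole at crop (366,186). The plate is flat between the rails, with its top at about 38 mm at the front. The arm is clear of it.

```bash
python3 -c "
from h import *
print(env.job_done())"
```

```text
the job is handed in; nothing more can be done
None
```

The plate is loaded: I laid it on the pin and let go, then nudged it by the lip until the hole dropped over the pin. It lies flat between the rails, the gripper is clear, and the job is handed in at about 16 s.

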